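# Engage the sieve shaker's gate selector and start it

## Robot

A 6-joint arm with a two-finger parallel gripper is mounted at the origin on a cart in front of the work surface, level with it; the furniture and walls round the work are solid. World frame = base frame: x ahead of the robot, y to its left, z up, the work surface at z = 0. Lengths are in m, angles in degrees, forces in N, time in s.
With the tool pointing down it reaches from about 0.425 to 0.95 m from the base axis. Payload 3.5 kg.
Tool frame: the origin (TCP) lies between the finger pads; the fingertips stand 14 mm ahead of it and the grasp point (between the pads) lies 5 mm behind it; z points along the fingers, y is the line along which they close (so a half turn about z gives the same grasp; the last joint's range is limited). The gripper opens to 85 mm and grips with 20 to 120 N. Pads are 22 mm wide; open, the fingers measure 114 mm over their backs; the gripper's body (76 mm by 85 mm) begins 54 mm behind the grasp point. The pads swing forward as they close: fully open they stand 13 mm farther back than shut.
Start: joints at [-80.844, 16.404, 90.338, -0, 73.258, -8.594], TCP at [0.206, -0.643, 0.245] pointing down, gripper open.
Joint ranges: [-158.93, 158.93], [-51.34, 127.21], [12.03, 142.37], [-87.48, 267.48], [13.55, 161.25], [-162.69, 162.69]. Speed limits (degrees/s): [159.86, 159.86, 180, 180, 180, 180].

## Interface

Orientations are given as [roll, pitch, yaw] about the fixed x, y, z axes, in that order (R = Rz(yaw) Ry(pitch) Rx(roll)).
In Python, from rig import monitor, cams, arm gives the robot as it stands.
- The arm moves only by the tool move_arm, never from a script. Its argument "steps" is a list of rows, each an object of numbers: "wx", "wy", "wz": the turn, a rotation vector about the tool's x, y, z in units of 5 degrees (1.0 is 5 degrees); "dx", "dy", "dz": the shift along the tool's x, y, z in units of 30 mm (1.0 is 30 mm); "claw": the gripper command: -1 is fully open, 1 is shut, values between are in proportion. A call has 1 to 10 rows; each row is the pose to reach, as a shift and turn from the pose commanded when the call began, along the tool's axes at that moment; what a row does not reach only later rows make up. A row lasts 1/12 s, in which the tool goes at most 41.7 mm and 7.16 degrees, less where a joint would pass 70% of its speed; a pose out of reach is approached as far as the arm can. A call with a gripper value outside its range is refused whole. The fingers move at their own pace and stop on an object; "newtons" is the grip in N (left out, the last holds). Time passes only in rows, so rows that repeat a pose let the fingers close. It gives the time, the measured TCP pose, the force, the opening and the grip force at its end, in the units of the state.
- monitor.state(): the state, without advancing time (a new reading comes with each control period).
- cams.read_camera(name): name is "side" or "top"; returns the picture (480x640x3 uint8, blue, green, red); there is no depth.
- cams.camera_info(name): a dict with "fx", "fy", "cx", "cy" (pixels), "pose" (4x4, takes a point from camera to world coordinates). Camera axes: x right, y down, z forward; pixel columns grow to the right and rows downward; lengths in m; the calibration is good to about 2 mm. A picture is of the moment at which its call begins. camera_info takes no time and is no camera call.
- arm.finish_job(): hands the job in; it is judged then, once.
The state is a dict: "time_s": time; "qpos": joint angles; "qvel": joint speeds; "joint_torque": joint torques, N m; "tcp_pos": TCP position; "eef_rot": TCP orientation; "contact_force": force on the tool from outside, world axes, zero at the start; "moment": the same for the moment, N m; "grip_width": finger opening in m; "finger_force": force on a finger pad.
Only numpy, scipy, OpenCV 4.12 (cv2) and the standard library are available. Lean on these libraries where they do the work, as an engineer would, in place of code of your own. Each camera call takes 0.05 s, during which the arm holds its last target. There are 200 camera calls.

## Task

Engage the sieve shaker's drive: with the fingers, push (do not grip) the red knob along its L-shaped slot, round the corner and fully home to the end near the green dot. Only then press the green start button right down and let it come up again. Leave the sieve on the shaker and everything else on the bench where it is.

Things in the scene. Friction and masses are not known exactly. Their poses are not given: they have to be found in the camera images.
- shaker: sieve shaker fixed to the bench: low blue box, aluminium top plate, 286 (x) x 196 (y) mm, plate top 60 mm above the bench; origin under its centre; x points from the control end (near the robot) to the sieve end, y left, z up. L-shaped slot in the plate, 18 mm wide, dark rim: from gate start 70 mm in its +x to the corner, then 62 mm in its +y to the home end
- follower: red four-lobed knob on a 14 mm pin captive in the slot (slides and spins, cannot come out; 2 mm side play; about 0.27 kg, no spring, stays where left). Origin on the pin axis at plate-top height, under its 52 mm black disc (6 mm thick). Red part 45 mm across (55 mm diagonally), 12 to 42 mm above the origin. Starts 0 to 25 mm along the first leg
- lobe_1: one red lobe of the knob, a 20 mm cylinder 30 mm high, 12.5 mm to +x and +y of the knob's axis in the knob's frame; origin at the centre of its underside
- lobe_2: as lobe_1, at -x, +y of the knob (across the knob from lobe_4)
- lobe_3: as lobe_1, at -x, -y of the knob (across the knob from lobe_1)
- lobe_4: as lobe_1, at +x, -y of the knob
- gate_start (a point): centre line of the slot's beginning at plate-top height: where the pin axis stands at the start of the slot, beside the grey dot
- gate_corner (a point): centre line of the slot's corner at plate-top height; the pin stops 2 mm past it in +x; inner edge of the corner rounded to 8 mm radius. Sliding the knob takes 2 to 8 N: push to a stop at about 14 N
- gate_home (a point): where the pin axis stands when it touches the home end of the slot, at plate-top height; a green dot lies 43 mm beyond it
- start_button (a joint): travel of the green start button: 0 up, 0.006 m fully down; springs back; fully down takes 5 N, straight down
- start_button_top (a point): centre of the top of the green start button (26 mm across; on a black housing) on the shaker's plate, left of the slot's first leg
- sieve_deck (a point): centre of the black deck disc on the shaker where the sieve stands, between three 16 mm high pins
- sieve: brass test sieve, ring 101 mm across, 36 mm high, standing loose on the shaker's deck (its rim is 102 mm above the bench); origin under its centre; leave it there
- beaker: empty steel beaker, 68 mm across, 74 mm high, right of the shaker; bystander; origin under its centre
- yellow_jar: jar with yellow cap, 52 mm across, 76 mm high, right of the shaker; bystander; origin under its centre
- dish: small white weighing dish, 62 mm across, 16 mm high; bystander; origin under its centre
- pestle: white pestle lying down, 122 mm long, 30 mm thick; bystander; origin under its centre
- book: green log book, 107 x 152 x 15 mm, left of the bench scale; bystander; origin under its centre
Not all that is in view belongs to the job. Of the things shaped like the follower, the red one is meant.

How it is judged (in metres and radians):
On the way, in this order (a step that is already met when the one before it is completed fails the run):
1. the knob is pushed fully home to the end of the slot (horizontal distance between follower and gate_home below 0.006 m), for 0.1 s.
2. the start button is pressed down (value of joint start_button above 0.0042 m), for 0.04 s.
At the end, for the whole second after the job is handed in: The knob rests within 6 mm of the home end of the slot, the start button has been pressed (at least 4.2 mm) after that and is up again (within 1.5 mm), and the sieve stands on its deck (within 12 mm of its centre, upright) (horizontal distance between follower and gate_home below 0.006 m and linear speed of follower below 0.01 m/s and value of joint start_button below 0.0015 m and horizontal distance between sieve and sieve_deck below 0.012 m and angle between sieve's own z axis and vertical below 0.08 rad); the robot touches nothing.
It fails at once if the start button is pressed before the knob is home (value of joint start_button above 0.003 m and horizontal distance between follower and gate_home above 0.012 m).
It fails at once if the knob is gripped: fingers press on two opposite lobes at once (over 1.5 N each) ((contact force between the fingers and lobe_1 above 1.5 N and contact force between the fingers and lobe_3 above 1.5 N) or (contact force between the fingers and lobe_2 above 1.5 N and contact force between the fingers and lobe_4 above 1.5 N)).
It fails at once if the sieve is lifted or shifted by more than 15 mm (distance of sieve from where it was at the start of the episode above 0.015 m).
It fails at once if a bystander on the bench is lifted or moved by more than 20 mm (distance of any of beaker, yellow_jar, dish, pestle, book from where it was at the start of the episode above 0.02 m).
It also fails if it takes over 54 s, if anything falls off the work surface, if the arm or the gripper's body presses on something with over 40 N, if the wrist force passes 120 N, or if a joint passes its speed limit or range.

## Working session

There is one attempt and no reset: what is moved stays moved. The work goes in short steps, Python scripts to look and compute and a tool call to move; the robot and the scene stay as the last step left them, time stands still between calls to the robot, and variables do not carry over. Pictures are saved under pics/ and viewed, at most 10 in all, crops included, and the job is handed in when it is done.

Besides the shell and the picture viewer there is one more tool, called after "Emit:" in YAML: its name, and indented under it one key for each argument. move_arm: Moves the arm, as the interface text tells. Its arguments: {"type":"object","properties":{"steps":{"type":"array"},"newtons":{"type":"number"}},"required":["steps"]}

```bash
mkdir -p pics
python3 - <<'E'
from rig import monitor,cams,arm
import cv2,json
for n in("top","side"):
    cv2.imwrite(f"pics/{n}0.png",cams.read_camera(n)); i=cams.camera_info(n); print(n,i)
s=monitor.state(); print(s)
E
```

```text
top {'fx': 483.5322535474406, 'fy': 483.5322535474406, 'cx': 319.0738192113451, 'cy': 243.2746246805066, 'pose': array([[ 0.02613404, -0.99052838,  0.13479817,  0.37955229],
       [-0.99964158, -0.02667815, -0.00223139, -0.20048285],
       [ 0.00580642, -0.13469155, -0.99087056,  1.11911093],
       [ 0.        ,  0.        ,  0.        ,  1.        ]])}
side {'fx': 523.783414335163, 'fy': 523.783414335163, 'cx': 329.630342625569, 'cy': 233.47201003508997, 'pose': array([[ 0.8788759 , -0.3214075 ,  0.35252572,  0.00197885],
       [-0.47703584, -0.59790332,  0.64416491, -1.09420596],
       [ 0.00373687, -0.73430841, -0.67880571,  1.02525262],
       [ 0.        ,  0.        ,  0.        ,  1.        ]])}
{'time_s': 0.1, 'qpos': array([-8.08441166e+01,  1.64502835e+01,  9.04156448e+01,  5.58955406e-04,
        7.32611819e+01, -8.59317203e+00]), 'qvel': array([-0.07311505, -0.08777248, -0.1737871 , -0.06137218, -0.1199087 ,
       -0.02988965]), 'joint_torque': array([ 8.49088701e-04, -4.07296121e+01, -2.93699616e+01, -1.48774593e-04,
        3.40686951e-03,  2.64745717e-05]), 'tcp_pos': array([ 0.20572269, -0.64227443,  0.24405158]), 'eef_rot': array([-1.79874397e+02, -1.95213864e-02,  1.77488724e+01]), 'contact_force': array([ 0.33085945,  0.38792129, -0.22751372]), 'moment': array([-0.00421017, -0.01040938,  0.01752984]), 'finger_force': 0.0, 'grip_width': 0.08547960448179223}
```

View pics/top0.png

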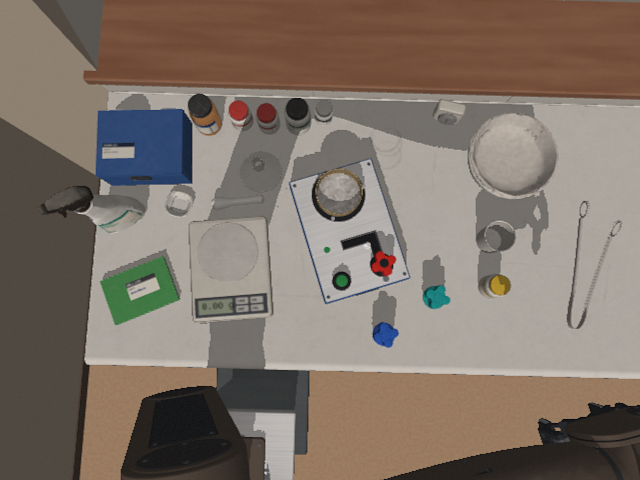

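View pics/side0.png

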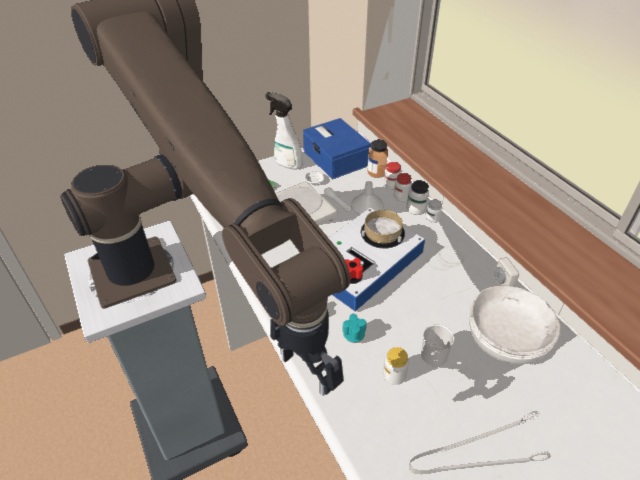

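The top view shows three knob-shaped things: red (383,264) on the shaker plate, teal (436,297) on the bench and blue (385,335) on the bench. The red one, captive in the slot, is the one meant. I'll confirm it in a crop and measure.

Run:
```python
import cv2
a=cv2.imread("pics/top0.png")[150:310,280:420]
cv2.imwrite("pics/crop0.png",cv2.resize(a,None,fx=3.75,fy=3.75,interpolation=cv2.INTER_CUBIC))
```

```text
(no output)
```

View pics/crop0.png

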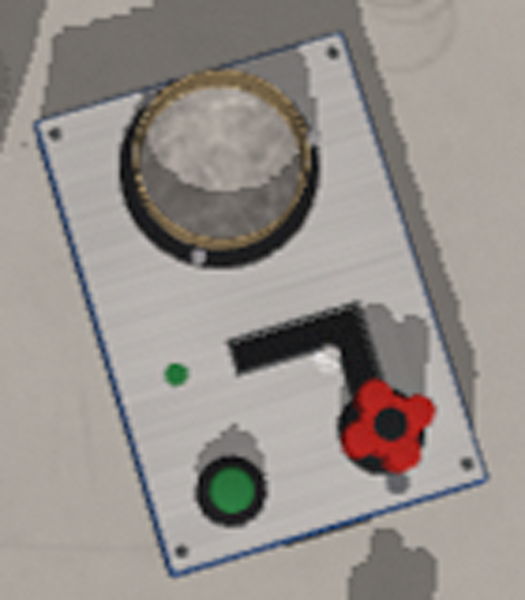

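The crop confirms the red knob (390,424) in the slot's first leg, near the grey dot (398,484). The slot corner is at about (350,322), the home end at (233,357), the green dot at (176,374), the button at (232,491) and the sieve at (222,158).

```bash
cat > h.py <<'E'
import numpy as np
from rig import monitor,cams,arm
def px(n,u,v,z):
    i=cams.camera_info(n);P=i["pose"]
    d=P[:3,:3]@[(u-i["cx"])/i["fx"],(v-i["cy"])/i["fy"],1]
    return P[:3,3]+d*(z-P[2,3])/d[2]
def top(c,z): return px("top",280+(c[0]+.5)/3.75-.5,150+(c[1]+.5)/3.75-.5,z)
E
python3 - <<'E'
from h import *
np.set_printoptions(precision=4,suppress=True)
# corners: +x+y, +x-y, -x-y, -x+y
C=np.array([top(c,.06)[:2] for c in[(38,123),(341,33),(487,480),(172,576)]])
L=np.array([[.143,.098],[.143,-.098],[-.143,-.098],[-.143,.098]])
c=C.mean(0);A=(C-c);z=(A[:,0]+1j*A[:,1])@(L[:,0]-1j*L[:,1]);t=np.angle(z)
R=np.array([[np.cos(t),-np.sin(t)],[np.sin(t),np.cos(t)]])
print("origin",c,"yaw",np.degrees(t),"scale",abs(z)/(L**2).sum(),"res",(C-c)@R-L)
for n,p,h in[("gdot",(176,374),.06),("greydot",(398,484),.06),("homeend",(233,357),.06),("homeA",(229,340),.06),("homeB",(239,375),.06),("cornout",(361,303),.06),("knobtop",(390,424),.102),("disc",(382,432),.063),("btn",(232,491),.08),("sieve",(222,158),.102)]:
    w=top(p,h)[:2];print(n,w,(w-c)@R)
E
```

```text
origin [ 0.5565 -0.2678] yaw 18.246502816994692 scale 0.9824566334379 res [[-0.0028 -0.0027]
 [-0.0017  0.0023]
 [ 0.0023  0.002 ]
 [ 0.0021 -0.0015]]
gdot [ 0.5105 -0.2198] [-0.0287  0.06  ]
greydot [ 0.4493 -0.351 ] [-0.1279 -0.0454]
homeend [ 0.5215 -0.2531] [-0.0287  0.0249]
homeA [ 0.5316 -0.2505] [-0.0183  0.0242]
homeB [ 0.5109 -0.2568] [-0.0399  0.0247]
cornout [ 0.5558 -0.3282] [-0.0196 -0.0572]
knobtop [ 0.4802 -0.3402] [-0.0952 -0.0449]
disc [ 0.4792 -0.3409] [-0.0963 -0.0453]
btn [ 0.4414 -0.2531] [-0.1047  0.05  ]
sieve [ 0.631  -0.2424] [0.0787 0.0008]
```

Emit:
move_arm:
  steps:
    - {"dx": 1.3,"dy": -0.9,"claw": 1}
    - {"dx": 2.6,"dy": -1.7,"claw": 1}
    - {"dx": 3.9,"dy": -2.6,"claw": 1}
    - {"dx": 5.1,"dy": -3.4,"claw": 1}
    - {"dx": 6.4,"dy": -4.3,"claw": 1}
    - {"dx": 7.6,"dy": -5.1,"claw": 1}
    - {"dx": 8.9,"dy": -6.0,"claw": 1}
    - {"dx": 10.1,"dy": -6.8,"claw": 1}
    - {"dx": 10.1,"dy": -6.8,"claw": 1}
    - {"dx": 10.1,"dy": -6.8,"claw": 1}
  newtons: 30

```text
$.steps[0]: bad value
```

Run:
```python
from h import *
import cv2
cv2.imwrite("pics/top1.png",cams.read_camera("top"))
a=cv2.imread("pics/top1.png")[190:340,290:440]
cv2.imwrite("pics/crop1.png",cv2.resize(a,None,fx=3.75,fy=3.75,interpolation=cv2.INTER_CUBIC))
s=monitor.state();print(s["tcp_pos"],s["eef_rot"],s["grip_width"],s["contact_force"])
```

```text
[ 0.20572626 -0.64237028  0.24422782] [-1.79892563e+02 -1.55268064e-02  1.77497894e+01] 0.08544163781461753 [ 0.77184592  0.01078195 -0.7684076 ]
```

View pics/crop1.png

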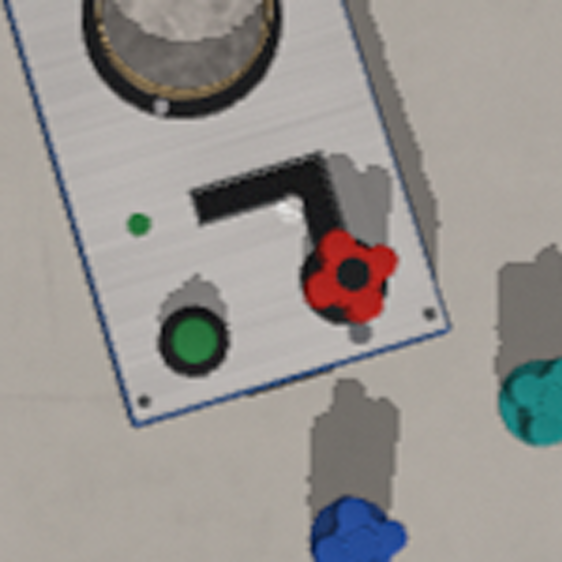

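The move was refused, so nothing has changed. Each row probably needs all seven values.

Emit:
move_arm:
  steps:
    - {"wx": 0,"wy": 0,"wz": 0,"dx": 1.3,"dy": -0.9,"dz": 0,"claw": 1}
    - {"wx": 0,"wy": 0,"wz": 0,"dx": 2.6,"dy": -1.7,"dz": 0,"claw": 1}
    - {"wx": 0,"wy": 0,"wz": 0,"dx": 3.9,"dy": -2.6,"dz": 0,"claw": 1}
    - {"wx": 0,"wy": 0,"wz": 0,"dx": 5.1,"dy": -3.4,"dz": 0,"claw": 1}
    - {"wx": 0,"wy": 0,"wz": 0,"dx": 6.4,"dy": -4.3,"dz": 0,"claw": 1}
    - {"wx": 0,"wy": 0,"wz": 0,"dx": 7.6,"dy": -5.1,"dz": 0,"claw": 1}
    - {"wx": 0,"wy": 0,"wz": 0,"dx": 8.9,"dy": -6.0,"dz": 0,"claw": 1}
    - {"wx": 0,"wy": 0,"wz": 0,"dx": 10.1,"dy": -6.8,"dz": 0,"claw": 1}
    - {"wx": 0,"wy": 0,"wz": 0,"dx": 10.1,"dy": -6.8,"dz": 0,"claw": 1}
    - {"wx": 0,"wy": 0,"wz": 0,"dx": 10.1,"dy": -6.8,"dz": 0,"claw": 1}
  newtons: 30

```text
time_s: 0.98
tcp_pos: [0.4349, -0.3515, 0.2451]
eef_rot: [-179.9, -0.1, 18.1]
contact_force: [0.1, -0.7, -0.6]
grip_width: -0.0002
finger_force: 0.0
```

Emit:
move_arm:
  steps:
    - {"wx": 0,"wy": 0,"wz": 0,"dx": 0,"dy": 0,"dz": 1.0,"claw": 1}
    - {"wx": 0,"wy": 0,"wz": 0,"dx": 0,"dy": 0,"dz": 2.0,"claw": 1}
    - {"wx": 0,"wy": 0,"wz": 0,"dx": 0,"dy": 0,"dz": 3.0,"claw": 1}
    - {"wx": 0,"wy": 0,"wz": 0,"dx": 0,"dy": 0,"dz": 3.5,"claw": 1}
    - {"wx": 0,"wy": 0,"wz": 0,"dx": 0,"dy": 0,"dz": 4.0,"claw": 1}
    - {"wx": 0,"wy": 0,"wz": 0,"dx": 0,"dy": 0,"dz": 4.5,"claw": 1}
    - {"wx": 0,"wy": 0,"wz": 0,"dx": 0,"dy": 0,"dz": 5.1,"claw": 1}
    - {"wx": 0,"wy": 0,"wz": 0,"dx": 0,"dy": 0,"dz": 5.1,"claw": 1}
    - {"wx": 0,"wy": 0,"wz": 0,"dx": 0,"dy": 0,"dz": 5.1,"claw": 1}

```text
time_s: 1.73
tcp_pos: [0.4312, -0.3558, 0.0911]
eef_rot: [-179.8, 0.1, 17.7]
contact_force: [0.3, -1.2, 0.4]
grip_width: 0.0002
finger_force: 0.0
```

Run:
```python
from h import *
import cv2
a=np.hstack([cams.read_camera("top")[190:340,290:440],cams.read_camera("side")[215:365,270:420]])
cv2.imwrite("pics/crop2.png",cv2.resize(a,None,fx=2.66,fy=2.66,interpolation=cv2.INTER_CUBIC))
s=monitor.state();p=s["tcp_pos"];print(p,s["eef_rot"],s["contact_force"])
t=np.radians(18.25);R=np.array([[np.cos(t),-np.sin(t)],[np.sin(t),np.cos(t)]]);print((p[:2]-[.5565,-.2678])@R)
```

```text
[ 0.43246678 -0.35696092  0.09334328] [ 1.79918990e+02 -2.95425020e-02  1.77330796e+01] [ 0.0378415   0.73285981 -0.2308002 ]
[-0.14571621 -0.04583333]
```

View pics/crop2.png

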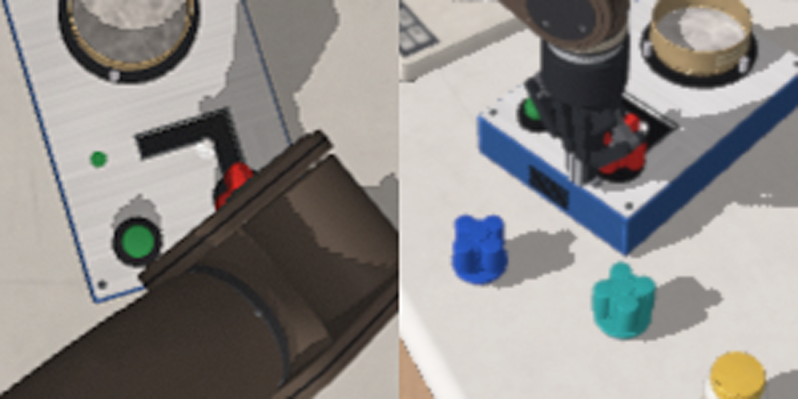

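The closed fingers are behind the red knob on its near side and clear of everything else (side view around (590,160)). Next I push along leg 1.

Emit:
move_arm:
  steps:
    - {"wx": 0,"wy": 0,"wz": 0,"dx": 0.2,"dy": 0,"dz": 0,"claw": 1}
    - {"wx": 0,"wy": 0,"wz": 0,"dx": 0.4,"dy": 0,"dz": 0,"claw": 1}
    - {"wx": 0,"wy": 0,"wz": 0,"dx": 0.6,"dy": 0,"dz": 0,"claw": 1}
    - {"wx": 0,"wy": 0,"wz": 0,"dx": 0.8,"dy": 0,"dz": 0,"claw": 1}
    - {"wx": 0,"wy": 0,"wz": 0,"dx": 1.0,"dy": 0,"dz": 0,"claw": 1}
    - {"wx": 0,"wy": 0,"wz": 0,"dx": 1.2,"dy": 0,"dz": 0,"claw": 1}
    - {"wx": 0,"wy": 0,"wz": 0,"dx": 1.4,"dy": 0,"dz": 0,"claw": 1}
    - {"wx": 0,"wy": 0,"wz": 0,"dx": 1.6,"dy": 0,"dz": 0,"claw": 1}

```text
time_s: 2.5
tcp_pos: [0.4785, -0.3415, 0.0924]
eef_rot: [180.0, 0.0, 17.8]
contact_force: [-2.1, -0.4, 1.6]
grip_width: -0.0001
finger_force: 1.3
```

Emit:
move_arm:
  steps:
    - {"wx": 0,"wy": 0,"wz": 0,"dx": 0.1,"dy": 0,"dz": 0,"claw": 1}
    - {"wx": 0,"wy": 0,"wz": 0,"dx": 0.2,"dy": 0,"dz": 0,"claw": 1}
    - {"wx": 0,"wy": 0,"wz": 0,"dx": 0.3,"dy": 0,"dz": 0,"claw": 1}
    - {"wx": 0,"wy": 0,"wz": 0,"dx": 0.4,"dy": 0,"dz": 0,"claw": 1}
    - {"wx": 0,"wy": 0,"wz": 0,"dx": 0.5,"dy": 0,"dz": 0,"claw": 1}
    - {"wx": 0,"wy": 0,"wz": 0,"dx": 0.6,"dy": 0,"dz": 0,"claw": 1}
    - {"wx": 0,"wy": 0,"wz": 0,"dx": 0.7,"dy": 0,"dz": 0,"claw": 1}
    - {"wx": 0,"wy": 0,"wz": 0,"dx": 0.8,"dy": 0,"dz": 0,"claw": 1}

```text
time_s: 3.17
tcp_pos: [0.501, -0.334, 0.0923]
eef_rot: [-180.0, -0.0, 17.7]
contact_force: [-2.0, 0.2, 2.0]
grip_width: 0.0002
finger_force: 1.1
```

Emit:
move_arm:
  steps:
    - {"wx": 0,"wy": 0,"wz": 0,"dx": 0.07,"dy": 0,"dz": 0,"claw": 1}
    - {"wx": 0,"wy": 0,"wz": 0,"dx": 0.14,"dy": 0,"dz": 0,"claw": 1}
    - {"wx": 0,"wy": 0,"wz": 0,"dx": 0.2,"dy": 0,"dz": 0,"claw": 1}
    - {"wx": 0,"wy": 0,"wz": 0,"dx": 0.25,"dy": 0,"dz": 0,"claw": 1}
    - {"wx": 0,"wy": 0,"wz": 0,"dx": 0.25,"dy": 0,"dz": 0,"claw": 1}

```text
time_s: 3.58
tcp_pos: [0.5083, -0.3317, 0.0922]
eef_rot: [-180.0, -0.0, 17.7]
contact_force: [-1.2, -0.7, 0.7]
grip_width: -0.0002
finger_force: 0.2
```

Run:
```python
from h import *
import cv2
a=np.hstack([cams.read_camera("top")[190:340,290:440],cams.read_camera("side")[215:365,270:420]])
cv2.imwrite("pics/crop3.png",cv2.resize(a,None,fx=2.66,fy=2.66,interpolation=cv2.INTER_CUBIC))
s=monitor.state();p=s["tcp_pos"];print(p,s["eef_rot"],s["contact_force"])
t=np.radians(18.25);R=np.array([[np.cos(t),-np.sin(t)],[np.sin(t),np.cos(t)]]);print((p[:2]-[.5565,-.2678])@R)
```

```text
[ 0.50820028 -0.33166062  0.09211194] [-1.79987663e+02 -4.66804190e-02  1.77395205e+01] [-0.59710385  0.73293944 -0.27416871]
[-0.06586903 -0.04552265]
```

View pics/crop3.png

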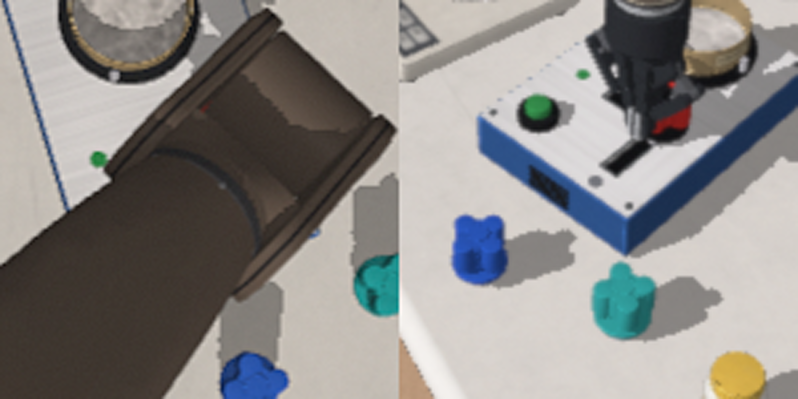

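The knob follows the fingers and is near the corner (side view (670,115)). There is little force yet, so I push on to the stop.

Emit:
move_arm:
  steps:
    - {"wx": 0,"wy": 0,"wz": 0,"dx": 0.05,"dy": 0,"dz": 0,"claw": 1}
    - {"wx": 0,"wy": 0,"wz": 0,"dx": 0.1,"dy": 0,"dz": 0,"claw": 1}
    - {"wx": 0,"wy": 0,"wz": 0,"dx": 0.1,"dy": 0,"dz": 0,"claw": 1}

```text
time_s: 3.93
tcp_pos: [0.5093, -0.3316, 0.0924]
eef_rot: [-180.0, 0.3, 17.8]
contact_force: [-7.2, -2.2, 3.3]
grip_width: -0.0005
finger_force: 3.6
```

Emit:
move_arm:
  steps:
    - {"wx": 0,"wy": 0,"wz": 0,"dx": 0.05,"dy": 0,"dz": 0,"claw": 1}
    - {"wx": 0,"wy": 0,"wz": 0,"dx": 0.1,"dy": 0,"dz": 0,"claw": 1}
    - {"wx": 0,"wy": 0,"wz": 0,"dx": 0.1,"dy": 0,"dz": 0,"claw": 1}

```text
time_s: 4.18
tcp_pos: [0.51, -0.3318, 0.0928]
eef_rot: [-179.9, 0.6, 17.9]
contact_force: [-14.9, -4.8, 8.3]
grip_width: -0.0
finger_force: 7.7
```

Firm stop at 15 N, so the knob is at the corner. I back off and go round to the knob's -y side.

Emit:
move_arm:
  steps:
    - {"wx": 0,"wy": 0,"wz": 0,"dx": -0.4,"dy": 0,"dz": 0,"claw": 1}
    - {"wx": 0,"wy": 0,"wz": 0,"dx": -0.9,"dy": 0,"dz": 0,"claw": 1}
    - {"wx": 0,"wy": 0,"wz": 0,"dx": -0.9,"dy": 0.6,"dz": 0,"claw": 1}
    - {"wx": 0,"wy": 0,"wz": 0,"dx": -0.9,"dy": 1.2,"dz": 0,"claw": 1}
    - {"wx": 0,"wy": 0,"wz": 0,"dx": -0.9,"dy": 1.8,"dz": 0,"claw": 1}
    - {"wx": 0,"wy": 0,"wz": 0,"dx": -0.3,"dy": 1.8,"dz": 0,"claw": 1}
    - {"wx": 0,"wy": 0,"wz": 0,"dx": 0.4,"dy": 1.8,"dz": 0,"claw": 1}
    - {"wx": 0,"wy": 0,"wz": 0,"dx": 1.05,"dy": 1.8,"dz": 0,"claw": 1}
    - {"wx": 0,"wy": 0,"wz": 0,"dx": 1.05,"dy": 1.8,"dz": 0,"claw": 1}
    - {"wx": 0,"wy": 0,"wz": 0,"dx": 1.05,"dy": 1.8,"dz": 0,"claw": 1}

```text
time_s: 5.02
tcp_pos: [0.5601, -0.3715, 0.0919]
eef_rot: [-180.0, -0.0, 17.8]
contact_force: [-0.6, 0.4, 0.3]
grip_width: 0.0
finger_force: 0.0
```

Run:
```python
from h import *
import cv2
a=np.hstack([cams.read_camera("top")[190:340,290:440],cams.read_camera("side")[215:365,270:420]])
cv2.imwrite("pics/crop4.png",cv2.resize(a,None,fx=2.66,fy=2.66,interpolation=cv2.INTER_CUBIC))
s=monitor.state();p=s["tcp_pos"];print(p,s["eef_rot"],s["contact_force"])
t=np.radians(18.25);R=np.array([[np.cos(t),-np.sin(t)],[np.sin(t),np.cos(t)]]);print((p[:2]-[.5565,-.2678])@R)
```

```text
[ 0.55918107 -0.3718588   0.09188447] [-1.79953148e+02  2.43854947e-02  1.77384630e+01] [0.30294638 0.01263172 0.29133875]
[-0.03004124 -0.09966417]
```

View pics/crop4.png

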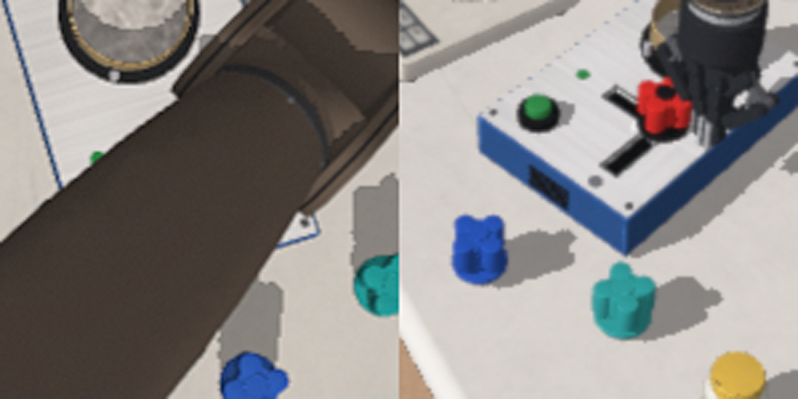

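The knob (660,105 in the side half) is at the corner, with the fingers on its right. Next I push along leg 2.

Emit:
move_arm:
  steps:
    - {"wx": 0,"wy": 0,"wz": 0,"dx": 0,"dy": -0.2,"dz": 0,"claw": 1}
    - {"wx": 0,"wy": 0,"wz": 0,"dx": 0,"dy": -0.4,"dz": 0,"claw": 1}
    - {"wx": 0,"wy": 0,"wz": 0,"dx": 0,"dy": -0.55,"dz": 0,"claw": 1}
    - {"wx": 0,"wy": 0,"wz": 0,"dx": 0,"dy": -0.7,"dz": 0,"claw": 1}
    - {"wx": 0,"wy": 0,"wz": 0,"dx": 0,"dy": -0.85,"dz": 0,"claw": 1}
    - {"wx": 0,"wy": 0,"wz": 0,"dx": 0,"dy": -1.0,"dz": 0,"claw": 1}

```text
time_s: 5.62
tcp_pos: [0.5509, -0.3432, 0.0927]
eef_rot: [179.9, -0.0, 17.7]
contact_force: [0.6, -1.5, 0.5]
grip_width: -0.0
finger_force: 0.6
```

Emit:
move_arm:
  steps:
    - {"wx": 0,"wy": 0,"wz": 0,"dx": 0,"dy": -0.15,"dz": 0,"claw": 1}
    - {"wx": 0,"wy": 0,"wz": 0,"dx": 0,"dy": -0.3,"dz": 0,"claw": 1}
    - {"wx": 0,"wy": 0,"wz": 0,"dx": 0,"dy": -0.45,"dz": 0,"claw": 1}
    - {"wx": 0,"wy": 0,"wz": 0,"dx": 0,"dy": -0.6,"dz": 0,"claw": 1}
    - {"wx": 0,"wy": 0,"wz": 0,"dx": 0,"dy": -0.75,"dz": 0,"claw": 1}
    - {"wx": 0,"wy": 0,"wz": 0,"dx": 0,"dy": -0.9,"dz": 0,"claw": 1}
    - {"wx": 0,"wy": 0,"wz": 0,"dx": 0,"dy": -1.05,"dz": 0,"claw": 1}
    - {"wx": 0,"wy": 0,"wz": 0,"dx": 0,"dy": -1.15,"dz": 0,"claw": 1}

```text
time_s: 6.28
tcp_pos: [0.5402, -0.3098, 0.0922]
eef_rot: [-180.0, 0.0, 17.8]
contact_force: [1.1, 0.1, -0.8]
grip_width: -0.0002
finger_force: 0.6
```

Emit:
move_arm:
  steps:
    - {"wx": 0,"wy": 0,"wz": 0,"dx": 0,"dy": -0.07,"dz": 0,"claw": 1}
    - {"wx": 0,"wy": 0,"wz": 0,"dx": 0,"dy": -0.14,"dz": 0,"claw": 1}
    - {"wx": 0,"wy": 0,"wz": 0,"dx": 0,"dy": -0.2,"dz": 0,"claw": 1}
    - {"wx": 0,"wy": 0,"wz": 0,"dx": 0,"dy": -0.2,"dz": 0,"claw": 1}

```text
time_s: 6.62
tcp_pos: [0.5387, -0.3047, 0.0925]
eef_rot: [180.0, -0.0, 17.8]
contact_force: [0.8, -0.2, 0.4]
grip_width: -0.0002
finger_force: 0.6
```

Emit:
move_arm:
  steps:
    - {"wx": 0,"wy": 0,"wz": 0,"dx": 0,"dy": -0.05,"dz": 0,"claw": 1}
    - {"wx": 0,"wy": 0,"wz": 0,"dx": 0,"dy": -0.1,"dz": 0,"claw": 1}
    - {"wx": 0,"wy": 0,"wz": 0,"dx": 0,"dy": -0.15,"dz": 0,"claw": 1}
    - {"wx": 0,"wy": 0,"wz": 0,"dx": 0,"dy": -0.15,"dz": 0,"claw": 1}

```text
time_s: 6.95
tcp_pos: [0.5372, -0.3003, 0.0924]
eef_rot: [-180.0, 0.0, 17.8]
contact_force: [1.7, -1.7, 0.6]
grip_width: -0.0002
finger_force: 0.8
```

Emit:
move_arm:
  steps:
    - {"wx": 0,"wy": 0,"wz": 0,"dx": 0,"dy": -0.05,"dz": 0,"claw": 1}
    - {"wx": 0,"wy": 0,"wz": 0,"dx": 0,"dy": -0.1,"dz": 0,"claw": 1}
    - {"wx": 0,"wy": 0,"wz": 0,"dx": 0,"dy": -0.1,"dz": 0,"claw": 1}

```text
time_s: 7.2
tcp_pos: [0.5361, -0.2973, 0.0922]
eef_rot: [-180.0, 0.0, 17.8]
contact_force: [1.4, -1.5, 1.0]
grip_width: 0.0001
finger_force: 0.8
```

Run:
```python
from h import *
import cv2
a=np.hstack([cams.read_camera("top")[190:340,290:440],cams.read_camera("side")[215:365,270:420]])
cv2.imwrite("pics/crop5.png",cv2.resize(a,None,fx=2.66,fy=2.66,interpolation=cv2.INTER_CUBIC))
s=monitor.state();p=s["tcp_pos"];print(p,s["eef_rot"],s["contact_force"])
t=np.radians(18.25);R=np.array([[np.cos(t),-np.sin(t)],[np.sin(t),np.cos(t)]]);print((p[:2]-[.5565,-.2678])@R)
```

```text
[ 0.53602654 -0.29735909  0.09207832] [-1.79953892e+02  3.11705274e-02  1.77566898e+01] [ 1.73250928 -0.77419263  0.66610149]
[-0.02870047 -0.0216607 ]
```

View pics/crop5.png

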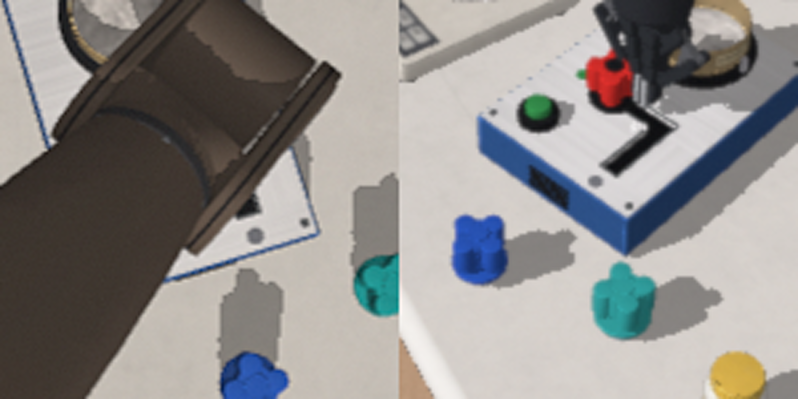

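The knob (610,80 in the side half) has rounded the corner and is near the green dot. I push on to the end stop.

Emit:
move_arm:
  steps:
    - {"wx": 0,"wy": 0,"wz": 0,"dx": 0,"dy": -0.05,"dz": 0,"claw": 1}
    - {"wx": 0,"wy": 0,"wz": 0,"dx": 0,"dy": -0.1,"dz": 0,"claw": 1}
    - {"wx": 0,"wy": 0,"wz": 0,"dx": 0,"dy": -0.1,"dz": 0,"claw": 1}

```text
time_s: 7.55
tcp_pos: [0.536, -0.2956, 0.0932]
eef_rot: [179.8, -0.1, 17.8]
contact_force: [1.5, -3.4, 1.8]
grip_width: 0.0
finger_force: 2.2
```

Emit:
move_arm:
  steps:
    - {"wx": 0,"wy": 0,"wz": 0,"dx": 0,"dy": -0.05,"dz": 0,"claw": 1}
    - {"wx": 0,"wy": 0,"wz": 0,"dx": 0,"dy": -0.1,"dz": 0,"claw": 1}
    - {"wx": 0,"wy": 0,"wz": 0,"dx": 0,"dy": -0.1,"dz": 0,"claw": 1}

```text
time_s: 7.8
tcp_pos: [0.5361, -0.2941, 0.0944]
eef_rot: [179.6, -0.2, 17.8]
contact_force: [3.6, -5.4, 3.1]
grip_width: -0.0001
finger_force: 3.4
```

Emit:
move_arm:
  steps:
    - {"wx": 0,"wy": 0,"wz": 0,"dx": 0,"dy": -0.05,"dz": 0,"claw": 1}
    - {"wx": 0,"wy": 0,"wz": 0,"dx": 0,"dy": -0.1,"dz": 0,"claw": 1}
    - {"wx": 0,"wy": 0,"wz": 0,"dx": 0,"dy": -0.1,"dz": 0,"claw": 1}

```text
time_s: 8.05
tcp_pos: [0.5361, -0.2928, 0.0956]
eef_rot: [179.4, -0.3, 17.8]
contact_force: [4.1, -8.8, 4.0]
grip_width: 0.0001
finger_force: 4.9
```

Emit:
move_arm:
  steps:
    - {"wx": 0,"wy": 0,"wz": 0,"dx": 0,"dy": -0.05,"dz": 0,"claw": 1}
    - {"wx": 0,"wy": 0,"wz": 0,"dx": 0,"dy": -0.1,"dz": 0,"claw": 1}
    - {"wx": 0,"wy": 0,"wz": 0,"dx": 0,"dy": -0.1,"dz": 0,"claw": 1}

```text
time_s: 8.3
tcp_pos: [0.5359, -0.2922, 0.0961]
eef_rot: [179.0, -0.3, 17.8]
contact_force: [5.2, -14.2, 2.0]
grip_width: -0.0
finger_force: 7.7
```

15 N at the home end. I retreat, lift, and move above the start button.

Emit:
move_arm:
  steps:
    - {"wx": 0,"wy": 0,"wz": 0,"dx": 0,"dy": 0.4,"dz": 0,"claw": 1}
    - {"wx": 0,"wy": 0,"wz": 0,"dx": 0,"dy": 0.9,"dz": 0,"claw": 1}
    - {"wx": 0,"wy": 0,"wz": 0,"dx": 0,"dy": 0.9,"dz": -1.0,"claw": 1}
    - {"wx": 0,"wy": 0,"wz": 0,"dx": 0,"dy": 0.9,"dz": -2.2,"claw": 1}
    - {"wx": 0,"wy": 0,"wz": 0,"dx": 0,"dy": 0.9,"dz": -3.2,"claw": 1}
    - {"wx": 0,"wy": 0,"wz": 0,"dx": -0.8,"dy": 0.0,"dz": -3.2,"claw": 1}
    - {"wx": 0,"wy": 0,"wz": 0,"dx": -1.6,"dy": -1.0,"dz": -3.2,"claw": 1}
    - {"wx": 0,"wy": 0,"wz": 0,"dx": -2.5,"dy": -2.0,"dz": -3.2,"claw": 1}
    - {"wx": 0,"wy": 0,"wz": 0,"dx": -2.5,"dy": -2.0,"dz": -3.2,"claw": 1}
    - {"wx": 0,"wy": 0,"wz": 0,"dx": -2.5,"dy": -2.0,"dz": -3.2,"claw": 1}

```text
time_s: 9.13
tcp_pos: [0.4398, -0.2489, 0.1858]
eef_rot: [-179.6, 0.2, 17.8]
contact_force: [0.1, -0.6, 0.2]
grip_width: -0.0
finger_force: 0.0
```

Run:
```python
from h import *
import cv2
a=np.hstack([cams.read_camera("top")[190:340,290:440],cams.read_camera("side")[215:365,270:420]])
cv2.imwrite("pics/crop6.png",cv2.resize(a,None,fx=2.66,fy=2.66,interpolation=cv2.INTER_CUBIC))
s=monitor.state();p=s["tcp_pos"];print(p,s["eef_rot"],s["contact_force"])
t=np.radians(18.25);R=np.array([[np.cos(t),-np.sin(t)],[np.sin(t),np.cos(t)]]);print((p[:2]-[.5565,-.2678])@R)
# expected side-view crop pixel of knob top at home and button
i=cams.camera_info("side");P=np.linalg.inv(i["pose"])
for n,q in(("knobtop@home",(-.029,.0175,.102)),("btn",(-.105,.05,.08)),("disc@home",(-.029,.0175,.066))):
    w=R@np.array(q[:2])+[.5565,-.2678]; c=P[:3,:3]@np.r_[w,q[2]]+P[:3,3]
    print(n,((np.array([i["fx"]*c[0]/c[2]+i["cx"]-270,i["fy"]*c[1]/c[2]+i["cy"]-215])*2.66)+[399,0]))
```

```text
[ 0.44287606 -0.25170634  0.1882489 ] [-1.79932144e+02  1.43963806e-02  1.77496531e+01] [ 0.26067738 -1.60312768  0.00699128]
[-0.10286861  0.05086704]
knobtop@home [616.60589953  61.25182315]
btn [538.07435546 101.3185584 ]
disc@home [615.418778    87.87722231]
```

View pics/crop6.png

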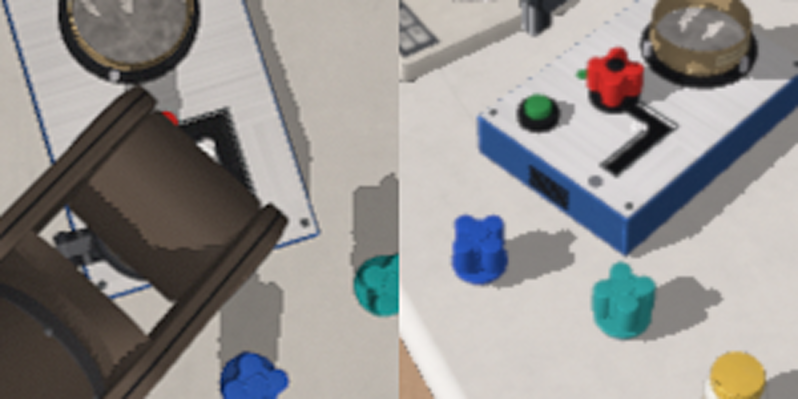

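The knob's black centre is at (615,65) in the side half, against a predicted (617,61) for home, so it is home. The sieve is in place and the button is at (538,104), matching the estimate. Now I descend onto the button.

Emit:
move_arm:
  steps:
    - {"wx": 0,"wy": 0,"wz": 0,"dx": -0.05,"dy": 0,"dz": 0.8,"claw": 1}
    - {"wx": 0,"wy": 0,"wz": 0,"dx": -0.05,"dy": 0,"dz": 1.6,"claw": 1}
    - {"wx": 0,"wy": 0,"wz": 0,"dx": -0.05,"dy": 0,"dz": 2.4,"claw": 1}
    - {"wx": 0,"wy": 0,"wz": 0,"dx": -0.05,"dy": 0,"dz": 2.8,"claw": 1}
    - {"wx": 0,"wy": 0,"wz": 0,"dx": -0.05,"dy": 0,"dz": 2.8,"claw": 1}
    - {"wx": 0,"wy": 0,"wz": 0,"dx": -0.05,"dy": 0,"dz": 2.8,"claw": 1}

```text
time_s: 9.73
tcp_pos: [0.442, -0.2528, 0.1042]
eef_rot: [-179.9, 0.0, 17.8]
contact_force: [0.3, -0.7, 0.3]
grip_width: 0.0001
finger_force: 0.0
```

Emit:
move_arm:
  steps:
    - {"wx": 0,"wy": 0,"wz": 0,"dx": 0,"dy": 0,"dz": 0.1,"claw": 1}
    - {"wx": 0,"wy": 0,"wz": 0,"dx": 0,"dy": 0,"dz": 0.2,"claw": 1}
    - {"wx": 0,"wy": 0,"wz": 0,"dx": 0,"dy": 0,"dz": 0.2,"claw": 1}

```text
time_s: 9.98
tcp_pos: [0.442, -0.2528, 0.099]
eef_rot: [179.9, -0.0, 17.8]
contact_force: [0.4, 0.4, -0.5]
grip_width: 0.0001
finger_force: 0.0
```

Emit:
move_arm:
  steps:
    - {"wx": 0,"wy": 0,"wz": 0,"dx": 0,"dy": 0,"dz": 0.1,"claw": 1}
    - {"wx": 0,"wy": 0,"wz": 0,"dx": 0,"dy": 0,"dz": 0.15,"claw": 1}
    - {"wx": 0,"wy": 0,"wz": 0,"dx": 0,"dy": 0,"dz": 0.15,"claw": 1}

```text
time_s: 10.23
tcp_pos: [0.4421, -0.2529, 0.0944]
eef_rot: [179.9, -0.1, 17.7]
contact_force: [0.9, -0.0, 3.3]
grip_width: 0.0002
finger_force: 1.1
```

Contact with the button. I press further.

Emit:
move_arm:
  steps:
    - {"wx": 0,"wy": 0,"wz": 0,"dx": 0,"dy": 0,"dz": 0.1,"claw": 1}
    - {"wx": 0,"wy": 0,"wz": 0,"dx": 0,"dy": 0,"dz": 0.15,"claw": 1}
    - {"wx": 0,"wy": 0,"wz": 0,"dx": 0,"dy": 0,"dz": 0.15,"claw": 1}

```text
time_s: 10.48
tcp_pos: [0.4421, -0.2529, 0.0901]
eef_rot: [179.9, -0.1, 17.7]
contact_force: [0.1, -0.5, 4.1]
grip_width: -0.0002
finger_force: 2.4
```

Emit:
move_arm:
  steps:
    - {"wx": 0,"wy": 0,"wz": 0,"dx": 0,"dy": 0,"dz": 0.1,"claw": 1}
    - {"wx": 0,"wy": 0,"wz": 0,"dx": 0,"dy": 0,"dz": 0.15,"claw": 1}
    - {"wx": 0,"wy": 0,"wz": 0,"dx": 0,"dy": 0,"dz": 0.15,"claw": 1}

```text
time_s: 10.73
tcp_pos: [0.4424, -0.2531, 0.0897]
eef_rot: [-180.0, 0.1, 17.8]
contact_force: [-8.3, 6.4, 27.2]
grip_width: -0.0
finger_force: 13.6
```

The button bottomed out at 27 N. I release and lift clear.

Emit:
move_arm:
  steps:
    - {"wx": 0,"wy": 0,"wz": 0,"dx": 0,"dy": 0,"dz": -0.5,"claw": 1}
    - {"wx": 0,"wy": 0,"wz": 0,"dx": 0,"dy": 0,"dz": -1.5,"claw": 1}
    - {"wx": 0,"wy": 0,"wz": 0,"dx": 0,"dy": 0,"dz": -2.7,"claw": 1}
    - {"wx": 0,"wy": 0,"wz": 0,"dx": 0,"dy": 0,"dz": -4.0,"claw": 1}
    - {"wx": 0,"wy": 0,"wz": 0,"dx": 0,"dy": 0,"dz": -4.0,"claw": 1}
    - {"wx": 0,"wy": 0,"wz": 0,"dx": 0,"dy": 0,"dz": -4.0,"claw": 1}

```text
time_s: 11.23
tcp_pos: [0.4425, -0.2533, 0.2074]
eef_rot: [179.7, -0.2, 17.8]
contact_force: [-0.7, 0.7, -0.8]
grip_width: 0.0001
finger_force: 0.0
```

Run:
```python
from h import *
import cv2
a=cams.read_camera("side")[215:365,270:420]
cv2.imwrite("pics/crop7.png",cv2.resize(a,None,fx=3.5,fy=3.5,interpolation=cv2.INTER_CUBIC))
print(monitor.state()["contact_force"])
```

```text
[ 0.29777713 -0.2505505  -0.26474614]
```

View pics/crop7.png

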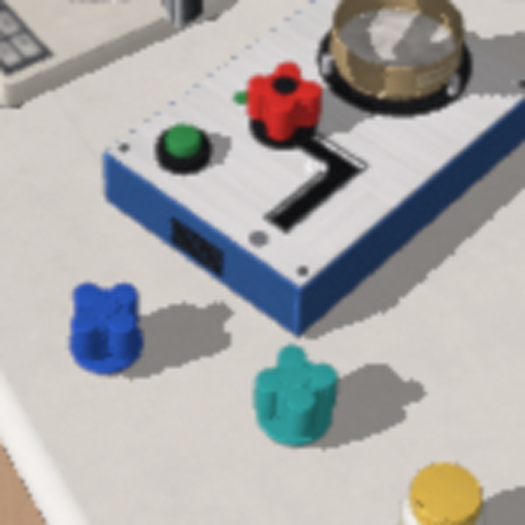

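The knob (285,95) is at the home end, the button (183,140) is up again, the sieve stands on its deck, and the arm is clear of everything.

```bash
python3 -c "
from rig import arm
print(arm.finish_job())"
```

```text
the job is handed in; nothing more can be done
None
```

The red knob was pushed to its home end (15 N at the stop), then the start button was pressed to the bottom and came back up; the sieve was left in place and the job is handed in, with no verdict returned.

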